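Clamp the training jaw to set torque

TASK

Slide the jaw carriage gently along its channel until its tongue is fully home against the end stop. Then tighten the clamp bolt by swinging the click wrench clockwise (seen from above) until its neck breaks at the set torque, stop at once when it has bent by about 10 degrees (15 is over-torqued), and let go, leaving the wrench on the bolt with its neck bent and the carriage still home. Do not disturb the other things on the bench.

Things in the scene. Friction and masses are not known exactly. Their poses are not given: they have to be found in the camera images.
- rig: Fixed rig: aluminium base, x -65..65, y -235..70, 12 mm thick; blue bridge (110 mm in x, 34 mm in y, top at z 74) over the origin. Origin on the bench below the bolt axis, z up. The carriage slides on the base towards +y between steel rails (inner faces x = -36.5 and +36.5 mm, 12 mm wide, tops at z 26, y -230..-60). A dark end stop beyond the bridge has its face at y = +30 mm.
- carriage: Loose grey plate 70 (x) by 80 (y) by 12 mm with a training jaw: plaster plinth 46 (x) by 52 (y) mm, z 12..38 mm: grip it across x (red gum and teeth above, to z 52, are look only). A steel tongue 36 mm wide reaches to y = +130. Origin: centre of the underside, 12 mm above the bench; axes as the rig's, 1.5 mm play each side. 0.3 to 0.6 kg. Starts 15 to 45 mm short of home.
- tongue_nose (a point): Centre of the tongue's front end face, 130 mm ahead (+y) of the carriage's origin, 6 mm above its underside. Home: touching the end stop, at y = +30 mm of the rig. Sliding takes about 2 to 7 N; the rig takes 40 N at most. The clamp's brass foot under the bridge starts about 1 to 4 mm above the tongue and comes down on it as the bolt seats.
- jaw_top (a point): Centre of the plaster plinth's top face, 38 mm above the carriage's underside.
- bolt_axis (a point): Point on the clamp bolt's upright axis, at the height of the wrench handle's centre line (99 mm above the bench); axes of the rig. Clockwise from above (handle bearing decreasing) tightens. The bolt turns at light resistance (0.35 N m) by an unknown 0.2 to 0.75 rad, then seats and stops dead.
- wrench_grip (a point): Middle of the wrench's black handle grip (90 mm long, 18 wide, 22 high, orange bands at its ends), level, free all round, 140 mm from the bolt axis. x points outwards along the handle, z up. An 11 mm thick steel shank joins it to the neck. The wrench is captive on the bolt and cannot be lifted off.
- wrench_neck (a joint): Breakaway neck of the wrench (rad), an upright hinge 30 mm from the bolt axis, 110 mm from the grip's middle. 0 = straight; grows as the handle folds clockwise against the head. Stays 0 until the bolt has seated and torque here reaches 1.3 N m (about 12 N at the grip), then folds at this steady torque and stays as left. Good: 0.10 to 0.26 (plainly bent, not over-folded).
- spare_jaw: Bystander: spare plaster jaw, 46 x 52 mm, 40 mm high, orange gum. Origin under its centre.
- bur_block: Bystander: blue bur block, 50 x 80 mm, 40 mm high with the burs. Origin under its centre.
- cup: Bystander: clear cup, 72 mm across, 85 mm high. Origin under its centre.
- probe: Bystander: steel probe lying flat, 150 mm long, 8 mm thick. Origin under the middle of its handle.
- mirror: Bystander: mouth mirror with a green handle, lying flat, 160 mm long. Origin under the middle of its handle.
- kit: Bystander: white open box, 100 x 140 mm, 45 mm high. Origin under its centre.
- bottle: Bystander: amber bottle, 56 mm across, 140 mm high. Origin under its centre.
There are look-alikes about, which are no part of the job. What is shaped like the carriage but green is not meant.

How it is judged (in metres and radians):
On the way, in this order (a step that is already met when the one before it is completed fails the run):
1. the carriage is slid home against the end stop, the wrench not yet given (y of tongue_nose in the frame of rig above 0.0275 m and angle between carriage's own z axis and vertical below 0.05 rad and value of joint wrench_neck below 0.04 rad), for 0.2 s.
2. the wrench neck has given (0.10 to 0.26 rad) with the carriage home (y of tongue_nose in the frame of rig above 0.0275 m and angle between carriage's own z axis and vertical below 0.05 rad and value of joint wrench_neck between 0.1 and 0.26 rad), for 0.2 s.
At the end, for the whole second after the job is handed in: The tongue's nose is within 2.5 mm of the end stop, the carriage flat (within 0.05 rad) and at rest, the wrench neck left bent by 0.10 to 0.26 rad and still (all of step 2 and linear speed of carriage below 0.01 m/s and velocity of joint wrench_neck below 0.05 rad/s); the robot touches nothing.
It fails at once if the wrench is over-torqued: its neck folds beyond 0.26 rad (value of joint wrench_neck above 0.26 rad).
It fails at once if the carriage is rammed or pressed into the rig with more than 40 N (contact force between carriage and rig above 40 N).
It fails at once if the robot leans on the rig with more than 25 N (contact force between the arm and rig above 25 N).
It fails at once if the carriage is lifted or tipped out of its channel (angle between carriage's own z axis and vertical above 0.2 rad or z of carriage in the frame of rig above 0.03 m).
It fails at once if a bystander is moved by more than 25 mm (distance of any of spare_jaw, bur_block, cup, probe, mirror, kit, bottle from where it was at the start of the episode above 0.025 m).
It also fails if it takes over 64 s, if anything falls off the work surface, if the arm or the gripper's body presses on something with over 40 N, if the wrist force passes 120 N, or if a joint passes its speed limit or range.

ROBOT

A 7-joint arm with a two-finger parallel gripper is mounted at the origin on the work surface. World frame = base frame: x ahead of the robot, y to its left, z up, the work surface at z = 0. Lengths are in mm, angles in rad, forces in N, time in s.
With the tool pointing down it reaches from about 350 to 900 mm from the base axis. Payload 19.9 kg.
Tool frame: the origin (TCP) lies midway between the tips of the shut fingers; the grasp point (between the pads) lies robot.grasp_offset behind it (robot.grasp_offset is the distance from the TCP to the grasp point, in mm); y points along the fingers, z is the direction in which the jaws open and shut, and the axes are right-handed (so a half turn about y gives the same grasp; the last joint's range is limited). The gripper opens to 94 mm and grips with 3 to 60 N. Pads are 16 mm wide; open, the fingers measure 119 mm over their backs; the gripper's body (75 mm by 177 mm) begins 78 mm behind the grasp point.
Start: joints at [-1.171, 0.417, -0.01, 1.614, 0.005, 1.111, -0.053], TCP at [266.652, 565.239, 205.425] pointing down, gripper open.
Joint ranges: [-2.81, 2.81], [-0.39, 2.02], [-1.27, 1.25], [0.06, 2.57], [-1.19, 4.33], [0.19, 2], [-2.82, 2.82]. Speed limits (rad/s): [1.89, 1.89, 2.39, 2.39, 3.01, 3.01, 3.01].

INTERFACE

Orientations are given as a unit quaternion [x, y, z, w].
In Python, from station import status, viewer, robot gives the robot as it stands.
- The arm moves only by the shell command python3 -m jog 'ROWS' [FORCE]. ROWS is JSON, a list of rows, each a list of 3 entries, a list of its own where there are three numbers: the shift along the tool's x, y, z in cm, then the turn, a rotation vector about the tool's x, y, z in rad, then the opening, from 0 (shut) to 1 (fully open). In form: [[[x, y, z], [wx, wy, wz], claw], ...]. A call has exactly 8 rows; each row shifts and turns the pose as measured when the row begins, along the tool's axes as they then stand; what a row does not reach is not made up. A row lasts 1/8 s, in which the tool goes at most 62.5 mm and 10.7 degrees, less where a joint would pass 70% of its speed; a pose out of reach is approached as far as the arm can. A call with a gripper value outside its range is refused whole. The fingers move at their own pace and stop on an object; FORCE is the grip in N (left out, the last holds). Time passes only in rows, so rows that do not move let the fingers close, or fill a call up. It gives the time, the measured TCP pose, the force and the opening at its end, in the units of the state.
- status.read_state(): the state, without advancing time (a new reading comes with each control period).
- viewer.capture(name): name is "scene" or "top" or "wrist"; returns a dict with "img" (384x512x3 uint8, red, green, blue), "z_map" (384x512 float32, mm along the optical axis (not along the pixel's ray), 0 where there is no reading), "fx", "fy", "cx", "cy" (pixels), "T" (4x4, takes a point from camera to world coordinates). Camera axes: x right, y up, looking along -z (the intrinsics and any distortion apply to the point x, -y, -z); pixel columns grow to the right and rows downward; lengths in mm; the calibration is good to about 2 mm. The wrist camera is an equidistant fisheye: a pixel r from the principal point sees the ray r / f radians off the axis. A picture is of the moment at which its call begins.
- robot.job_done(): hands the job in, once; it reports no verdict.
The state is a dict: "time_s": time; "joints": joint angles; "qd": joint speeds; "tau": joint torques, N m; "eef_pos": TCP position; "eef_rot": TCP orientation; "contact_force": force on the tool from outside, world axes, zero at the start; "torque": the same for the moment, N m; "grip_width": finger opening in mm.
Only numpy, scipy, OpenCV 4.12 (cv2) and the standard library are available. Lean on these libraries where they do the work, as an engineer would, in place of code of your own. Each camera call takes 0.05 s, during which the arm holds its last target. There are 200 camera calls.

## Working session

There is one attempt and no reset: what is moved stays moved. The work goes in short steps, Python scripts to look and compute and a shell command to move; the robot and the scene stay as the last step left them, time stands still between calls to the robot, and variables do not carry over. Pictures are saved under pics/ and viewed, about 8 in all and at most 12, crops included, and the job is handed in when it is done.

```bash
mkdir -p pics; ls; cat > h.py <<'E'
import numpy as np, cv2
from station import status, viewer, robot
from scipy.spatial.transform import Rotation as R
def cap(n,f):
    c=viewer.capture(n); cv2.imwrite('pics/'+f+'.png',c['img'][:,:,::-1]); np.savez('pics/'+f+'.npz',**c); return c
def pt(c,u,v,k=1):
    z=c['z_map']; u0,v0=int(round(u)),int(round(v)); p=z[v0-k:v0+k+1,u0-k:u0+k+1]; d=np.median(p[p>0])
    q=np.array([(u-c['cx'])/c['fx']*d,-(v-c['cy'])/c['fy']*d,-d,1]); return (c['T']@q)[:3]
def ray(c,u,v,Z):
    T=c['T'];d=T[:3,:3]@np.array([(u-c['cx'])/c['fx'],-(v-c['cy'])/c['fy'],-1]);o=T[:3,3];return o+d*(Z-o[2])/d[2]
def load(f): return dict(np.load('pics/'+f+'.npz'))
def st():
    s=status.read_state(); r=R.from_quat(s['eef_rot']).as_matrix()
    print(s['time_s'],np.round(s['eef_pos'],1),'F',np.round(s['contact_force'],1),'w',s['grip_width']); print(np.round(r,3)); return s,r
E
python3 - <<'E'
from h import *
print(robot.grasp_offset);st()
a=cap('scene','s0');b=cap('top','t0')
cv2.imwrite('pics/both.png',cv2.resize(np.vstack([a['img'],b['img']])[:,:,::-1],(512,768))[:, :]) 
cv2.imwrite('pics/top.png',cv2.resize(b['img'][:,:,::-1],(800,600)))
cv2.imwrite('pics/scene.png',cv2.resize(a['img'][:,:,::-1],(800,600)))
print(b['T'],b['fx'])
E
```

```text
pics
18.8
0.0 [266.5 564.9 204.8] F [-0.4  0.4 -0.2] w 94.04714215160656
[[ 0.904 -0.     0.427]
 [-0.427 -0.001  0.904]
 [ 0.    -1.    -0.001]]
[[ 2.12820077e-02  9.94058069e-01 -1.06750323e-01  4.17971201e+02]
 [-9.99764113e-01  2.06971487e-02 -6.58377316e-03  7.50574710e+01]
 [-4.33522553e-03  1.06865258e-01  9.94264061e-01  1.42600910e+03]
 [ 0.00000000e+00  0.00000000e+00  0.00000000e+00  1.00000000e+00]] 483.06974916517333
```

View pics/top.png

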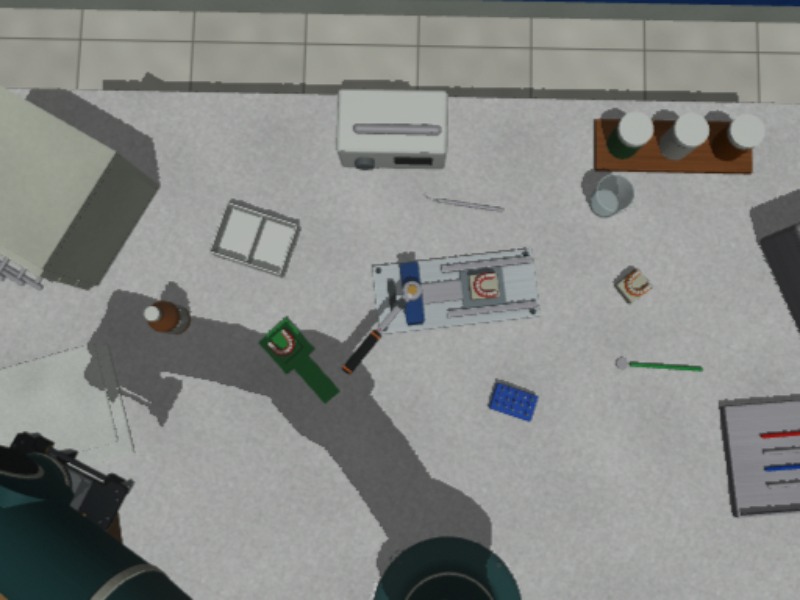

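View pics/scene.png

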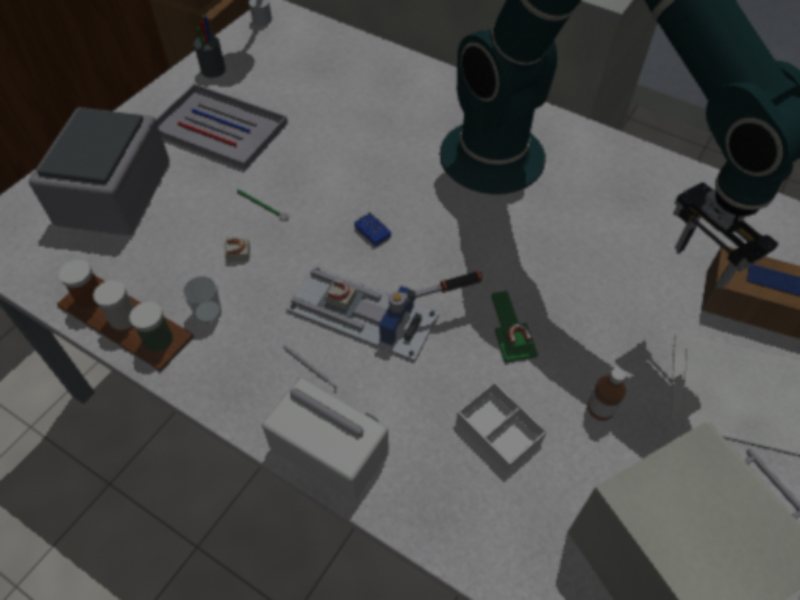

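Top view (800 px): the carriage, with a grey plate and red gum, is at (485,287). The look-alikes are the green carriage at (285,345) and the spare jaw at (633,285). The bolt is at (411,290) and the wrench grip at (361,352). I choose the grey carriage between the rails and check it in a crop.

```bash
python3 - <<'E'
from h import *
c=load('t0')
x0,y0=210,150
cv2.imwrite('pics/crop.png',cv2.resize(c['img'][y0:y0+95,x0:x0+145,::-1],None,fx=5.5,fy=5.5,interpolation=cv2.INTER_CUBIC))
for n,u,v in [('carr',310,183),('bolt',263,185.5),('grip',231,225),('bridge up',262,172),('bridge lo',265,203)]:
    print(n,pt(c,u,v).round(1))
E
```

```text
carr [593.8 -55.4  49. ]
bolt [576.2  79.2 111.8]
grip [466.4 164.  110.1]
bridge up [619.1  82.9  73.8]
bridge lo [531.4  72.7  73.3]
```

View pics/crop.png

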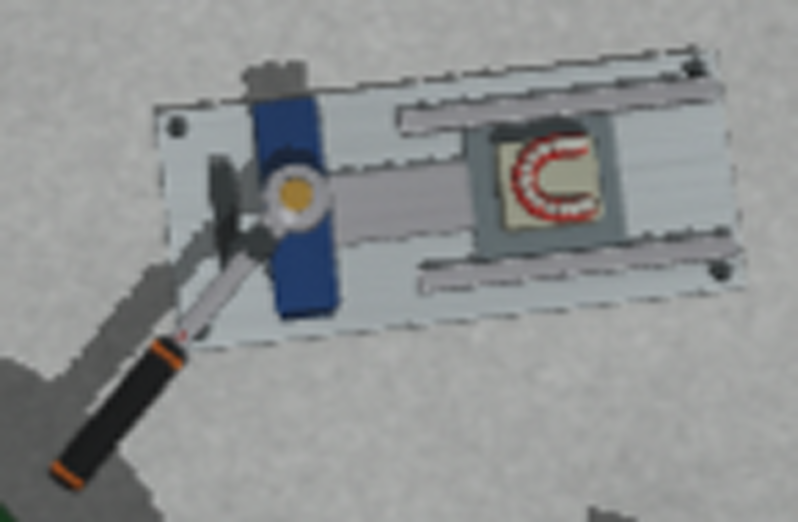

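The crop confirms the choice: a grey plate between steel rails with its tongue under the blue bridge. The bolt is at crop (296,194). The grip bands are at (170,353) and (68,475).

```bash
python3 - <<'E'
from h import *
c=load('t0')
f=lambda u,v,z: ray(c,210+(u+.5)/5.5-.5,150+(v+.5)/5.5-.5,z)
C=[f(155,107,12),f(713,47,12),f(745,288,12),f(188,352,12)]
TL,TR,BR,BL=C
for p in C: print(p.round(1))
ey=((TL-TR)+(BL-BR));ey/=np.linalg.norm(ey); yaw=np.arctan2(-ey[0],ey[1]); print('len',np.linalg.norm(TL-TR),np.linalg.norm(TL-BL),'yaw',yaw)
ex=np.array([ey[1],-ey[0],0]); cen=sum(C)/4; O=cen+82.5*ey; print('origin from base',O, 'bolt',f(296,194,112), pt(c,*[210+296/5.5,150+194/5.5]))
P=[f(498,138,50),f(603,132,50),f(603,222,50),f(505,232,50)]; pc=sum(P)/4; print('plinth',pc.round(1),[np.linalg.norm(P[i]-P[i-1]).round(1) for i in range(4)])
d=pc-O; print('in rig',d@ex,d@ey,'nose',d@ey+130)
g1,g2=f(170,353,110),f(68,475,110); g=(g1+g2)/2; print('grip',g.round(1),np.linalg.norm(g1-g2))
b=f(296,194,112); 
for o in (b,O):
  r=(g-o)[:2]; print('r',np.linalg.norm(r),'bearing',np.arctan2(r[1],r[0]))
E
```

```text
[635.7 155.2  12. ]
[ 674.6 -144.7   12. ]
[ 544.6 -162.3   12. ]
[504.1 134.1  12. ]
len 302.36346041462286 133.21361887547275 yaw 0.13221925730089076
origin from base [578.85968249  77.35964945  12.        ] bolt [577.93587702  78.10463537 112.        ] [576.78819706  76.96014128 112.34949609]
plinth [595.1 -55.3  50. ] [np.float64(49.5), np.float64(55.0), np.float64(47.3), np.float64(51.3)]
in rig -1.35304364727016 -133.6190549274043 nose -3.6190549274043065
grip [466.8 163.3 110. ] 78.33398825006529
r 140.00569026971996 bearing 2.4873430571407007
r 141.19210891554633 bearing 2.4871379805610094
```

```bash
python3 -m jog '[[[4.68,0,-3.5],[0,0,0],1],[[4.68,0,-3.5],[0,0,0],1],[[4.68,0,-3.5],[0,0,0],1],[[4.68,0,-3.5],[0,0,0],1],[[4.68,0,-3.5],[0,0,0],1],[[4.68,0,-3.5],[0,0,0],1],[[4.68,0,-3.5],[0,0,0],1],[[4.68,0,-3.5],[0,0,0],1]]' 12
python3 -m jog '[[[0,0,0],[0,0.166,0],1],[[0,0,0],[0,0.166,0],1],[[0,0,0],[0,0.166,0],1],[[0,0,0],[0,0.166,0],1],[[0,0,0],[0,0.166,0],1],[[0,0,0],[0,0.166,0],1],[[0,0,0],[0,0,0],1],[[0,0,0],[0,0,0],1]]'
cat >> h.py <<'E'
def go(X,Y,Z,zb):
    s,r=st(); d=r.T@(np.array([X,Y,Z])-s['eef_pos'])/10
    # turn: bring tool y to straight down, tool z to bearing zb
    z=np.array([np.cos(zb),np.sin(zb),0]);y=np.array([0,0,-1.]);x=np.cross(y,z)
    w=R.from_matrix(r.T@np.column_stack([x,y,z])).as_rotvec()
    print('shift cm',d.round(2),'turn',w.round(3))
E
python3 -c "
from h import *
go(595,-55.3,120,0.132)"
```

```text
time_s: 1.1
eef_pos: [489.2, 142.3, 203.3]
eef_rot: [0.691, -0.153, 0.151, -0.69]
contact_force: [1.5, 1.0, -0.1]
grip_width: 94.1
time_s: 2.1
eef_pos: [489.8, 136.3, 201.7]
eef_rot: [0.529, -0.472, 0.472, -0.524]
contact_force: [0.9, 0.8, -0.5]
grip_width: 93.9
2.1 [489.8 136.3 201.7] F [ 0.9  0.8 -0.5] w 93.9229898823311
[[ 0.108 -0.005  0.994]
 [-0.994 -0.004  0.108]
 [ 0.004 -1.    -0.006]]
shift cm [20.16  8.2   8.43] turn [ 0.006 -0.023  0.004]
```

```bash
python3 -m jog '[[[4,0,1.7],[0,-0.02,0],1],[[4,0,1.7],[0,0,0],1],[[4,0,1.7],[0,0,0],1],[[4,0,1.7],[0,0,0],1],[[4,1.5,1.7],[0,0,0],1],[[0,3,0],[0,0,0],1],[[0,3,0],[0,0,0],1],[[0,0,0],[0,0,0],1]]'
python3 - <<'E'
from h import *
go(595,-55.3,32,0.132)
c=cap('top','t1'); w=cap('wrist','w1')
a=cv2.resize(c['img'][140:245,220:350,::-1],(468,378),interpolation=cv2.INTER_CUBIC)
cv2.imwrite('pics/v1.png',np.hstack([a[:, :300],cv2.resize(w['img'][:,:,::-1],(500,378))]))
E
```

```text
time_s: 3.1
eef_pos: [603.7, -57.0, 124.5]
eef_rot: [0.54, -0.46, 0.458, -0.536]
contact_force: [-0.3, -0.0, -0.1]
grip_width: 93.9
3.1 [603.7 -57.  124.5] F [-0.3 -0.  -0.1] w 93.92008484483497
[[ 0.158 -0.005  0.987]
 [-0.988 -0.004  0.158]
 [ 0.003 -1.    -0.006]]
shift cm [-0.33  9.26 -0.78] turn [0.006 0.026 0.003]
```

View pics/v1.png

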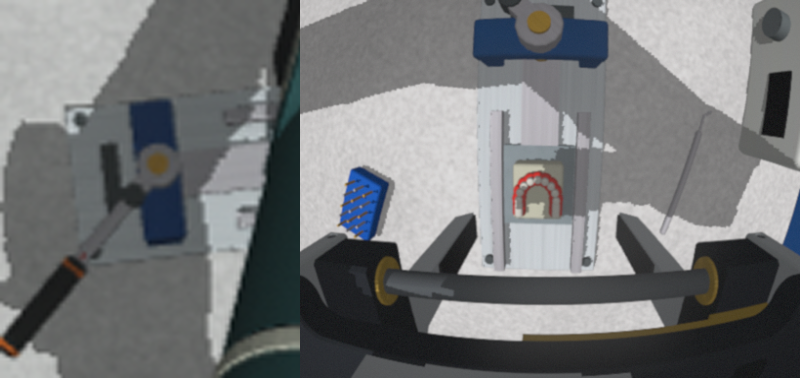

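The wrist view shows the plinth top at (538,190) between the rails, and the finger tips straddling it with their midpoint at about x=546. I'll cross-check the plinth with the fisheye model.

```bash
python3 - <<'E'
from h import *
c=load('w1')
def fr(u,v,Z):
    x,y=(u-c['cx'])/c['fx'],(v-c['cy'])/c['fy'];t=np.hypot(x,y);d=np.array([np.sin(t)*x/t,-np.sin(t)*y/t,-np.cos(t)]);d=c['T'][:3,:3]@d;o=c['T'][:3,3];return o+d*(Z-o[2])/d[2]
S=512/500
P=[fr((u-300)*S,v*384/378,50) for u,v in [(514,162),(562,162),(563,218),(514,218)]]
print(np.round(P,1),np.mean(P,0).round(1))
B=fr((539-300)*S,22*384/378,112);print('bolt',B.round(1))
E
```

```text
[[570.9 -30.2  50. ]
 [613.1 -23.5  50. ]
 [622.9 -74.7  50. ]
 [577.7 -82.   50. ]] [596.2 -52.6  50. ]
bolt [578.4  76.4 112. ]
```

```bash
python3 -m jog '[[[-0.3,0,-0.7],[0.006,0.026,0.003],1],[[0,2,0],[0,0,0],1],[[0,2,0],[0,0,0],1],[[0,2,0],[0,0,0],1],[[0,1.5,0],[0,0,0],1],[[0,0.7,0],[0,0,0],1],[[0,0,0],[0,0,0],1],[[0,0,0],[0,0,0],1]]' 12
python3 -c "
from h import *
go(596,-54,32,0.132)"
```

```text
time_s: 4.2
eef_pos: [599.1, -53.4, 43.9]
eef_rot: [-0.529, 0.463, -0.468, 0.535]
contact_force: [0.2, -0.4, -0.7]
grip_width: 93.8
4.2 [599.1 -53.4  43.9] F [ 0.2 -0.4 -0.7] w 93.81520819694369
[[ 0.132  0.01   0.991]
 [-0.991  0.002  0.132]
 [-0.001 -1.     0.01 ]]
shift cm [ 0.02  1.19 -0.33] turn [-0.01   0.001 -0.001]
```

```bash
python3 -m jog '[[[0,0.6,-0.3],[-0.01,0,0],1],[[0,0.6,0],[0,0,0],1],[[0,0,0],[0,0,0],0.4],[[0,0,0],[0,0,0],0.4],[[0,0,0],[0,0,0],0.4],[[0,0,0],[0,0,0],0.4],[[0,0,0],[0,0,0],0.4],[[0,0,0],[0,0,0],0.4]]' 12
python3 -c "
from h import *
go(596,-54,32,0.132)"
```

```text
time_s: 5.2
eef_pos: [596.6, -53.8, 32.1]
eef_rot: [-0.532, 0.466, -0.466, 0.532]
contact_force: [0.2, -1.0, -0.8]
grip_width: 45.9
5.2 [596.6 -53.8  32.1] F [ 0.2 -1.  -0.8] w 45.94600290571931
[[ 0.133  0.001  0.991]
 [-0.991  0.001  0.133]
 [-0.    -1.     0.001]]
shift cm [ 0.02  0.01 -0.06] turn [-0.001  0.001 -0.   ]
```

```bash
python3 -m jog '[[[-0.3,0,0],[0,0,0],0.4],[[-0.3,0,0],[0,0,0],0.4],[[-0.3,0,0],[0,0,0],0.4],[[-0.3,0,0],[0,0,0],0.4],[[-0.3,0,0],[0,0,0],0.4],[[-0.3,0,0],[0,0,0],0.4],[[-0.3,0,0],[0,0,0],0.4],[[-0.3,0,0],[0,0,0],0.4]]'
python3 -c "
from h import *
go(596,-54,32,0.132)"
```

```text
time_s: 6.2
eef_pos: [593.2, -29.3, 32.1]
eef_rot: [-0.532, 0.465, -0.466, 0.532]
contact_force: [0.1, -2.0, -0.3]
grip_width: 45.9
6.2 [593.2 -29.3  32.1] F [ 0.1 -2.  -0.3] w 45.861622349377534
[[ 0.132  0.001  0.991]
 [-0.991 -0.001  0.132]
 [ 0.001 -1.     0.001]]
shift cm [ 2.48  0.01 -0.05] turn [-0.001  0.     0.001]
```

```bash
python3 -m jog '[[[-0.15,0,0],[0,0,0],0.4],[[-0.1,0,0],[0,0,0],0.4],[[-0.1,0,0],[0,0,0],0.4],[[-0.1,0,0],[0,0,0],0.4],[[-0.1,0,0],[0,0,0],0.4],[[-0.1,0,0],[0,0,0],0.4],[[-0.1,0,0],[0,0,0],0.4],[[-0.1,0,0],[0,0,0],0.4]]'
python3 -c "
from h import *
go(596,-54,32,0.132)"
```

```text
time_s: 7.2
eef_pos: [592.1, -20.8, 32.1]
eef_rot: [0.532, -0.465, 0.467, -0.532]
contact_force: [1.0, -7.7, -2.2]
grip_width: 45.6
7.2 [592.1 -20.8  32.1] F [ 1.  -7.7 -2.2] w 45.595126183342614
[[ 0.132  0.001  0.991]
 [-0.991 -0.001  0.132]
 [ 0.001 -1.     0.001]]
shift cm [ 3.34  0.02 -0.05] turn [-0.001  0.     0.001]
```

Resistance has risen from about 2 N to 8 N after 33 mm, so this is probably contact with the stop. I'll confirm with a few more small steps.

```bash
python3 -m jog '[[[-0.07,0,0],[0,0,0],0.4],[[-0.07,0,0],[0,0,0],0.4],[[-0.07,0,0],[0,0,0],0.4],[[0,0,0],[0,0,0],0.4],[[0,0,0],[0,0,0],0.4],[[0,0,0],[0,0,0],0.4],[[0,0,0],[0,0,0],0.4],[[0,0,0],[0,0,0],0.4]]'
python3 -c "
from h import *
go(596,-54,32,0.132)"
```

```text
time_s: 8.2
eef_pos: [591.9, -21.0, 32.1]
eef_rot: [0.532, -0.465, 0.468, -0.531]
contact_force: [1.2, -2.3, -1.1]
grip_width: 45.6
8.2 [591.9 -21.   32.1] F [ 1.2 -2.3 -1.1] w 45.628888392628255
[[ 0.13   0.002  0.992]
 [-0.992 -0.004  0.13 ]
 [ 0.004 -1.     0.001]]
shift cm [ 3.33  0.03 -0.02] turn [-0.001 -0.002  0.004]
```

The carriage did not advance under further push, so it is home. I'll release, rise and go to the wrench.

```bash
python3 -m jog '[[[0,0,0],[0,0,0],0.9],[[0,0,0],[0,0,0],0.9],[[0,0,0],[0,0,0],0.9],[[0,-1,0],[0,0,0],0.9],[[0,-3,0],[0,0,0],0.9],[[0,-4,0],[0,0,0],0.9],[[0,-4,0],[0,0,0],0.9],[[0,-2,0],[0,0,0],0.9]]'
python3 -m jog '[[[0,0,0],[0,-0.16,0],0.9],[[0,0,0],[0,-0.16,0],0.9],[[0,0,0],[0,-0.16,0],0.9],[[0,0,0],[0,-0.16,0],0.5],[[0,0,0],[0,-0.144,0],0.5],[[0,0,0],[0,0,0],0.5],[[0,0,0],[0,0,0],0.5],[[0,0,0],[0,0,0],0.5]]'
python3 - <<'E'
from h import *
go(466.9,162.6,150,0.916)
c=cap('wrist','w2');w=c['img'][:,:,::-1];t=cap('top','t2')
a=cv2.resize(t['img'][130:270,200:370,::-1],(466,384),interpolation=cv2.INTER_CUBIC)
cv2.imwrite('pics/v2.png',cv2.resize(np.hstack([a,w]),(798,313)))
E
```

```text
time_s: 9.2
eef_pos: [590.9, -19.3, 177.9]
eef_rot: [0.532, -0.466, 0.467, -0.531]
contact_force: [0.2, -0.4, 0.1]
grip_width: 84.8
time_s: 10.2
eef_pos: [591.9, -19.6, 185.3]
eef_rot: [-0.671, 0.219, -0.225, 0.672]
contact_force: [-0.0, -0.3, 0.1]
grip_width: 46.8
10.2 [591.9 -19.6 185.3] F [-0.  -0.3  0.1] w 46.81275766903592
[[ 0.803  0.008  0.596]
 [-0.596 -0.002  0.803]
 [ 0.007 -1.     0.003]]
shift cm [-20.92   3.4    7.15] turn [-0.003  0.016  0.007]
```

View pics/v2.png

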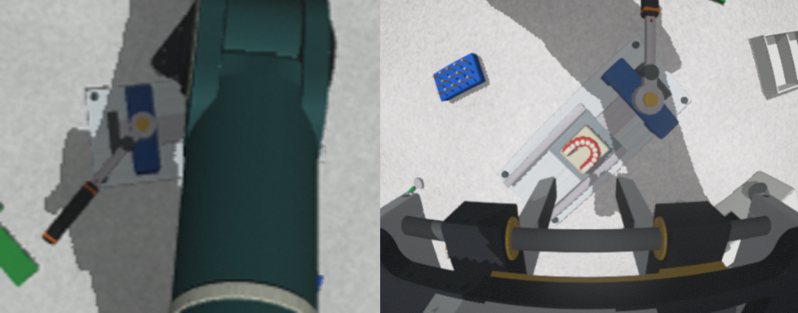

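The wrist view shows the carriage clear and upright at (585,150), and the wrench unmoved at (650,50). Moving above the grip.

```bash
python3 -m jog '[[[-4.2,0,1.4],[0,0.016,0],0.5],[[-4.2,0,1.4],[0,0,0],0.5],[[-4.2,0,1.4],[0,0,0],0.5],[[-4.2,0,1.4],[0,0,0],0.5],[[-4.2,0.5,1.4],[0,0,0],0.5],[[0,2.5,0],[0,0,0],0.5],[[0,0,0],[0,0,0],0.5],[[0,0,0],[0,0,0],0.5]]'
python3 - <<'E'
from h import *
go(466.9,162.6,140,0.916)
t=cap('top','t3');c=cap('wrist','w3')
a=cv2.resize(t['img'][150:230,230:350,::-1],(576,384),interpolation=cv2.INTER_CUBIC)
cv2.imwrite('pics/v3.png',cv2.resize(np.hstack([a,c['img'][:,:,::-1]]),(800,282)))
cv2.imwrite('pics/v3.png',np.hstack([a[:,:],c['img'][:,:,::-1]])[:, 200:1000])
E
```

```text
time_s: 11.3
eef_pos: [464.5, 169.3, 154.2]
eef_rot: [-0.668, 0.226, -0.233, 0.669]
contact_force: [-0.1, 0.2, -0.1]
grip_width: 47.0
11.3 [464.5 169.3 154.2] F [-0.1  0.2 -0.1] w 47.018206356501985
[[ 0.789  0.009  0.614]
 [-0.614 -0.002  0.789]
 [ 0.008 -1.     0.004]]
shift cm [ 0.59  1.42 -0.39] turn [-0.004 -0.006  0.008]
```

View pics/v3.png

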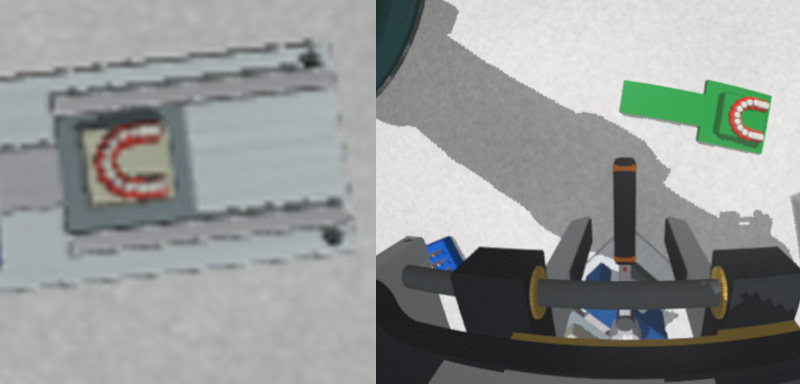

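The handle at x=625 is centred between the fingers (585 to 670). The carriage image shifted by about 11.8 px, or 33.5 mm, so it is home. I'll descend around the grip with the jaws as a cage.

```bash
python3 -m jog '[[[0.6,0.5,-0.3],[-0.004,-0.006,0.008],0.5],[[0,1.5,0],[0,0,0],0.5],[[0,1.5,0],[0,0,0],0.5],[[0,1.5,0],[0,0,0],0.5],[[0,1,0],[0,0,0],0.5],[[0,0.6,0],[0,0,0],0.45],[[0,0,0],[0,0,0],0.4],[[0,0,0],[0,0,0],0.4]]'
python3 -c "
from h import *
go(466.9,162.6,86,0.916)"
```

```text
time_s: 12.4
eef_pos: [468.1, 161.8, 83.5]
eef_rot: [0.67, -0.228, 0.228, -0.669]
contact_force: [0.4, 1.0, 0.2]
grip_width: 37.4
12.4 [468.1 161.8  83.5] F [0.4 1.  0.2] w 37.437182127699224
[[ 0.792 -0.001  0.61 ]
 [-0.61  -0.     0.792]
 [-0.    -1.    -0.001]]
shift cm [-0.14 -0.25 -0.01] turn [ 0.001 -0.002 -0.   ]
```

```bash
python3 -m jog '[[[0,0,0.4],[0,0.028,0],0.4],[[0,0,0.4],[0,0.028,0],0.4],[[0,0,0.4],[0,0.028,0],0.4],[[0,0,0.4],[0,0.028,0],0.4],[[0,0,0.4],[0,0.028,0],0.4],[[0,0,0.4],[0,0.028,0],0.4],[[0,0,0.4],[0,0.028,0],0.4],[[0,0,0.4],[0,0.028,0],0.4]]'
cat >> h.py <<'E'
B=np.array([578.,77.3])
def ws():
    s,r=st(); p=np.array(s['eef_pos'])[:2]-B; be=np.arctan2(p[1],p[0]); rad=np.hypot(*p)
    z=np.arctan2(r[1,2],r[0,2]); t=np.array([np.sin(be),-np.cos(be)])
    print('bearing',be.round(4),'rad',rad.round(1),'toolyaw-ideal',(z-(be-np.pi/2)).round(4),'Ft',(np.array(s['contact_force'])[:2]@t).round(2))
E
python3 -c "
from h import *
ws()"
```

```text
time_s: 13.4
eef_pos: [491.8, 185.9, 84.1]
eef_rot: [0.637, -0.307, 0.307, -0.637]
contact_force: [-0.4, -3.0, 0.1]
grip_width: 37.6
13.4 [491.8 185.9  84.1] F [-0.4 -3.   0.1] w 37.567666450660205
[[ 0.624 -0.     0.781]
 [-0.781 -0.001  0.624]
 [ 0.    -1.    -0.001]]
bearing 2.242 rad 138.7 toolyaw-ideal 0.0027 Ft -2.19
```

```bash
cat > g.py <<'E'
from h import *; import sys
s=status.read_state(); p=np.array(s['eef_pos'])[:2]-B; be=np.arctan2(p[1],p[0]); t=np.array([np.sin(be),-np.cos(be)]); f=np.array(s['contact_force'])[:2]@t
print('>>',s['time_s'],be.round(4),np.hypot(*p).round(1),f.round(2)); sys.exit(int(f<-5))
E
python3 -m jog '[[[0,0,0.1],[0,0.007,0],0.4],[[0,0,0.1],[0,0.007,0],0.4],[[0,0,0.1],[0,0.007,0],0.4],[[0,0,0.1],[0,0.007,0],0.4],[[0,0,0.1],[0,0.007,0],0.4],[[0,0,0.1],[0,0.007,0],0.4],[[0,0,0.1],[0,0.007,0],0.4],[[0,0,0.1],[0,0.007,0],0.4]]' >/dev/null; python3 g.py && python3 -m jog '[[[0,0,0.1],[0,0.007,0],0.4],[[0,0,0.1],[0,0.007,0],0.4],[[0,0,0.1],[0,0.007,0],0.4],[[0,0,0.1],[0,0.007,0],0.4],[[0,0,0.1],[0,0.007,0],0.4],[[0,0,0.1],[0,0.007,0],0.4],[[0,0,0.1],[0,0.007,0],0.4],[[0,0,0.1],[0,0.007,0],0.4]]' >/dev/null && python3 g.py; python3 -c "
from h import *
ws()"
```

```text
>> 14.4 2.1809 138.7 -2.44
>> 15.4 2.1192 138.7 -2.68
15.4 [505.7 195.7  84.1] F [-1.1 -3.3  1.3] w 37.722043905976335
[[ 0.526 -0.     0.851]
 [-0.851 -0.001  0.526]
 [ 0.001 -1.    -0.001]]
bearing 2.1192 rad 138.7 toolyaw-ideal 0.0054 Ft -2.68
```

```bash

python3 -m jog '[[[0,0,0.1],[0,0.007,0],0.4],[[0,0,0.1],[0,0.007,0],0.4],[[0,0,0.1],[0,0.007,0],0.4],[[0,0,0.1],[0,0.007,0],0.4],[[0,0,0.1],[0,0.007,0],0.4],[[0,0,0.1],[0,0.007,0],0.4],[[0,0,0.1],[0,0.007,0],0.4],[[0,0,0.1],[0,0.007,0],0.4]]' >/dev/null; python3 g.py && python3 -m jog '[[[0,0,0.1],[0,0.007,0],0.4],[[0,0,0.1],[0,0.007,0],0.4],[[0,0,0.1],[0,0.007,0],0.4],[[0,0,0.1],[0,0.007,0],0.4],[[0,0,0.1],[0,0.007,0],0.4],[[0,0,0.1],[0,0.007,0],0.4],[[0,0,0.1],[0,0.007,0],0.4],[[0,0,0.1],[0,0.007,0],0.4]]' >/dev/null && python3 g.py && python3 -m jog '[[[0,0,0.1],[0,0.007,0],0.4],[[0,0,0.1],[0,0.007,0],0.4],[[0,0,0.1],[0,0.007,0],0.4],[[0,0,0.1],[0,0.007,0],0.4],[[0,0,0.1],[0,0.007,0],0.4],[[0,0,0.1],[0,0.007,0],0.4],[[0,0,0.1],[0,0.007,0],0.4],[[0,0,0.1],[0,0.007,0],0.4]]' >/dev/null && python3 g.py
```

```text
>> 16.4 2.0577 138.8 -2.3
>> 17.4 1.9964 139.0 -2.47
>> 18.4 1.9353 139.1 -2.34
```

```bash

python3 -m jog '[[[0,0,0.1],[0,0.007,0],0.4],[[0,0,0.1],[0,0.007,0],0.4],[[0,0,0.1],[0,0.007,0],0.4],[[0,0,0.1],[0,0.007,0],0.4],[[0,0,0.1],[0,0.007,0],0.4],[[0,0,0.1],[0,0.007,0],0.4],[[0,0,0.1],[0,0.007,0],0.4],[[0,0,0.1],[0,0.007,0],0.4]]' >/dev/null; python3 g.py && python3 -m jog '[[[0,0,0.1],[0,0.007,0],0.4],[[0,0,0.1],[0,0.007,0],0.4],[[0,0,0.1],[0,0.007,0],0.4],[[0,0,0.1],[0,0.007,0],0.4],[[0,0,0.1],[0,0.007,0],0.4],[[0,0,0.1],[0,0.007,0],0.4],[[0,0,0.1],[0,0.007,0],0.4],[[0,0,0.1],[0,0.007,0],0.4]]' >/dev/null && python3 g.py && python3 -m jog '[[[0,0,0.1],[0,0.007,0],0.4],[[0,0,0.1],[0,0.007,0],0.4],[[0,0,0.1],[0,0.007,0],0.4],[[0,0,0.1],[0,0.007,0],0.4],[[0,0,0.1],[0,0.007,0],0.4],[[0,0,0.1],[0,0.007,0],0.4],[[0,0,0.1],[0,0.007,0],0.4],[[0,0,0.1],[0,0.007,0],0.4]]' >/dev/null && python3 g.py
```

```text
>> 19.4 1.874 139.3 -2.37
>> 20.4 1.8129 139.5 -1.7
>> 21.4 1.7517 139.7 -1.53
```

```bash

python3 -m jog '[[[0,0,0.1],[0,0.007,0],0.4],[[0,0,0.1],[0,0.007,0],0.4],[[0,0,0.1],[0,0.007,0],0.4],[[0,0,0.1],[0,0.007,0],0.4],[[0,0,0.1],[0,0.007,0],0.4],[[0,0,0.1],[0,0.007,0],0.4],[[0,0,0.1],[0,0.007,0],0.4],[[0,0,0.1],[0,0.007,0],0.4]]' >/dev/null; python3 g.py
python3 - <<'E'
from h import *
ws()
t=cap('top','t4');c=cap('wrist','w4')
a=cv2.resize(t['img'][140:240,215:315,::-1],(384,384),interpolation=cv2.INTER_CUBIC)
cv2.imwrite('pics/v4.png',np.hstack([a,c['img'][:,50:460,::-1]]))
E
```

```text
>> 22.4 1.6913 139.8 -3.28
22.4 [561.2 216.1  83.8] F [-2.9 -3.5  0.6] w 37.68991940117407
[[ 0.134 -0.001  0.991]
 [-0.991 -0.001  0.134]
 [ 0.001 -1.    -0.001]]
bearing 1.6913 rad 139.8 toolyaw-ideal 0.0136 Ft -3.28
```

View pics/v4.png

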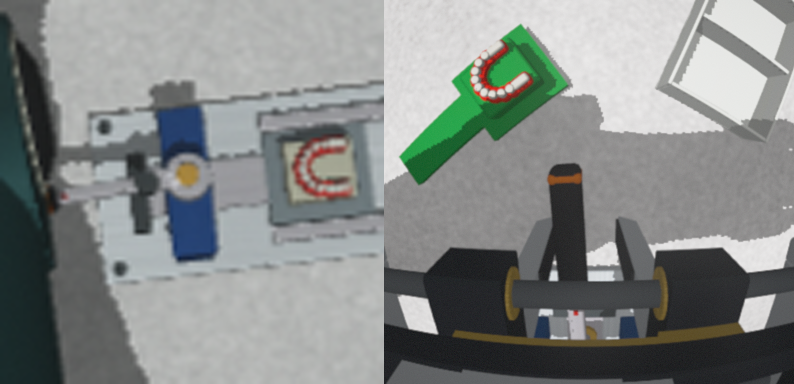

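The handle rests against the left finger. The top crop shows the bolt (188,174), neck and shank (60,193) with no clockwise fold yet. The bolt has turned about 0.73 rad, so the seat is near.

```bash

python3 -m jog '[[[0,0,0.1],[0,0.005,0],0.4],[[0,0,0.1],[0,0.005,0],0.4],[[0,0,0.1],[0,0.005,0],0.4],[[0,0,0.1],[0,0.005,0],0.4],[[0,0,0],[0,0,0],0.4],[[0,0,0],[0,0,0],0.4],[[0,0,0],[0,0,0],0.4],[[0,0,0],[0,0,0],0.4]]' >/dev/null; python3 g.py
python3 -m jog '[[[0,0,0.1],[0,0.005,0],0.4],[[0,0,0.1],[0,0.005,0],0.4],[[0,0,0.1],[0,0.005,0],0.4],[[0,0,0.1],[0,0.005,0],0.4],[[0,0,0.1],[0,0.005,0],0.4],[[0,0,0.1],[0,0.005,0],0.4],[[0,0,0.1],[0,0.005,0],0.4],[[0,0,0.1],[0,0.005,0],0.4]]' >/dev/null; python3 g.py
```

```text
>> 23.5 1.6685 140.0 -3.53
>> 24.5 1.6648 139.4 -10.65
```

The bolt is seated: travel stalled at tool bearing 1.665 with 10.7 N. I'll fold in measured steps, aiming for about 19 mm of travel (0.17 rad).

```bash
python3 -c "
from h import *
ws()"
python3 -m jog '[[[0,0,0.25],[0,0.015,0],0.4],[[0,0,0.25],[0,0.015,0],0.4],[[0,0,0.25],[0,0.015,0],0.4],[[0,0,0.25],[0,0.015,0],0.4],[[0,0,0],[0,0,0],0.4],[[0,0,0],[0,0,0],0.4],[[0,0,0],[0,0,0],0.4],[[0,0,0],[0,0,0],0.4]]' >/dev/null; python3 -c "
from h import *
ws()"
```

```text
24.5 [564.9 216.1  81.4] F [-10.3  -3.8   6.9] w 37.70556434055696
[[ 0.072 -0.02   0.997]
 [-0.997 -0.005  0.072]
 [ 0.003 -1.    -0.02 ]]
bearing 1.6648 rad 139.4 toolyaw-ideal -0.0218 Ft -10.65
25.5 [570.3 216.6  81.1] F [-4.5 -1.7  2.7] w 37.60570435376439
[[ 0.011 -0.03   0.999]
 [-1.    -0.006  0.011]
 [ 0.005 -1.    -0.03 ]]
bearing 1.626 rad 139.5 toolyaw-ideal -0.0443 Ft -4.58
```

```bash

python3 -m jog '[[[0,0,0.25],[0,0.01,0],0.4],[[0,0,0.25],[0,0.01,0],0.4],[[0,0,0.25],[0,0.01,0],0.4],[[0,0,0.25],[0,0.01,0],0.4],[[0,0,0],[0,0,0],0.4],[[0,0,0],[0,0,0],0.4],[[0,0,0],[0,0,0],0.4],[[0,0,0],[0,0,0],0.4]]' >/dev/null; python3 - <<'E'
from h import *
ws()
t=cap('top','t5');c=cap('wrist','w5')
a=cv2.resize(t['img'][150:220,215:285,::-1],(384,384),interpolation=cv2.INTER_CUBIC)
cv2.imwrite('pics/v5.png',np.hstack([a,c['img'][:,50:460,::-1]]))
E
```

```text
26.5 [575.3 217.2  79.8] F [-3.1 -2.9  3.8] w 38.10409815646249
[[-0.029 -0.042  0.999]
 [-1.    -0.006 -0.029]
 [ 0.008 -0.999 -0.041]]
bearing 1.5902 rad 139.9 toolyaw-ideal -0.0488 Ft -3.2
```

View pics/v5.png

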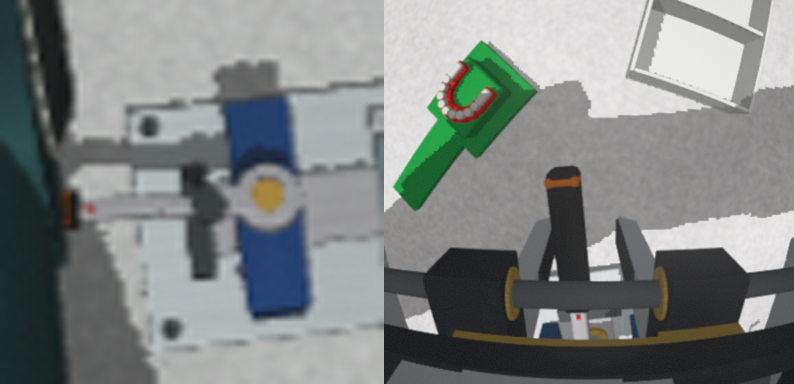

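Travel since seating is about 10.5 mm, a fold of about 0.095 rad. The crop shows the bolt (268,195), neck (208,198) and shank (70,210), with the handle swinging past the head. About 7.5 mm more.

```bash

python3 -m jog '[[[0,0,0.25],[0,0.01,0],0.4],[[0,0,0.25],[0,0.01,0],0.4],[[0,0,0.25],[0,0.01,0],0.4],[[0,0,0.25],[0,0.01,0],0.4],[[0,0,0.25],[0,0.01,0],0.4],[[0,0,0],[0,0,0],0.4],[[0,0,0],[0,0,0],0.4],[[0,0,0],[0,0,0],0.4]]' >/dev/null; python3 -c "
from h import *
ws()"
```

```text
27.6 [582.  217.7  78.1] F [-5.5 -2.   3.9] w 38.28019204541549
[[-0.079 -0.054  0.995]
 [-0.997 -0.007 -0.079]
 [ 0.011 -0.998 -0.054]]
bearing 1.5422 rad 140.4 toolyaw-ideal -0.0506 Ft -5.44
```

The estimated fold is 17.5 to 18 mm over 110 mm, about 0.16 rad. I'll back off, open, rise clear and look.

```bash

python3 -m jog '[[[0,0,-0.3],[0,0,0],0.4],[[0,0,-0.3],[0,0,0],0.4],[[0,0,-0.3],[0,0,0],0.6],[[0,0,0],[0,0,0],0.6],[[0,0,0],[0,0,0],0.6],[[0,-1,0],[0,0,0],0.6],[[0,-2,0],[0,0,0],0.6],[[0,-2,0],[0,0,0],0.6]]' ; python3 -m jog '[[[0,-3,0],[0,0,0],0.6],[[0,-4,0],[0,0,0],0.6],[[0,-4,0],[0,0,0],0.6],[[-3,0,0],[0,0,0],0.6],[[-5,0,0],[0,0,0],0.6],[[-5,0,0],[0,0,0],0.6],[[-5,0,0],[0,0,0],0.6],[[0,0,0],[0,0,0],0.6]]'
python3 - <<'E'
from h import *
st()
t=cap('top','t6');s=cap('scene','s6')
a=cv2.resize(t['img'][145:215,200:300,::-1],(800,560),interpolation=cv2.INTER_CUBIC)
cv2.imwrite('pics/v6.png',a)
E
```

```text
time_s: 28.6
eef_pos: [576.1, 219.3, 131.3]
eef_rot: [-0.495, 0.53, -0.508, 0.465]
contact_force: [-0.4, 0.4, -1.2]
grip_width: 56.2
time_s: 29.6
eef_pos: [599.3, 403.4, 259.9]
eef_rot: [-0.489, 0.53, -0.511, 0.468]
contact_force: [-0.1, -0.9, 0.2]
grip_width: 56.3
29.6 [599.3 403.4 259.9] F [-0.1 -0.9  0.2] w 56.267406101102225
[[-0.083 -0.04   0.996]
 [-0.997  0.    -0.083]
 [ 0.003 -0.999 -0.04 ]]
```

View pics/v6.png

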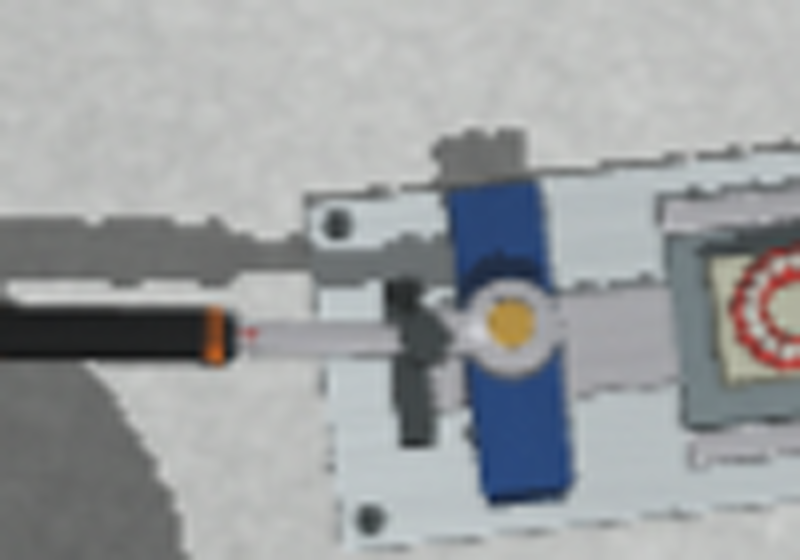

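```bash
python3 - <<'E'
from h import *
def wr(f):
    c=load(f); v,u=np.mgrid[100:300,140:340]; z=c['z_map'][100:300,140:340]; 
    q=np.stack([(u-c['cx'])/c['fx']*z,-(v-c['cy'])/c['fy']*z,-z,np.ones_like(z)],-1)@c['T'].T
    P=q[...,:3].reshape(-1,3); r=np.hypot(*(P[:,:2]-B).T)
    m=(P[:,2]>85)&(P[:,2]<125)&(r>38)&(r<190)&(z.ravel()>0); b=(P[:,2]>105)&(P[:,2]<130)&(r<22)
    bc=P[b,:2].mean(0); H=P[m,:2]; h=H[np.hypot(*(H-bc).T)>50]
    vx,vy,x0,y0=cv2.fitLine(h.astype(np.float32),cv2.DIST_HUBER,0,.01,.01).ravel()
    d=np.array([vx,vy]); d*=np.sign(d@(np.array([x0,y0])-bc)); o=np.array([x0,y0])-bc
    e=d[0]*o[1]-d[1]*o[0]
    m0=np.array([x0,y0]); print(f,'bolt',bc.round(1),'n',len(h),'bearing',np.arctan2(d[1],d[0]).round(4),'offset',e.round(2),'maxr',np.hypot(*(h-bc).T).max().round(1)); return np.arctan2(d[1],d[0]),e
a0,e0=wr('t0'); a,e=wr('t6')
print('fold',np.arcsin(e/30),'rel to start',np.arcsin((e-e0)/30),'handle turned',a0-a)
c=load('t6'); 
for n in ('t0','t6'):
    c=load(n); hsv=cv2.cvtColor(c['img'],cv2.COLOR_RGB2HSV)
E
```

```text
t0 bolt [576.2  78.8] n 291 bearing 2.482 offset 0.09 maxr 181.5
t6 bolt [576.6  79.4] n 288 bearing 1.5869 offset 2.18 maxr 182.0
fold 0.07286620532483719 rel to start 0.06995276772502795 handle turned 0.8951236
```

Angle bookkeeping gives a fold of about 0.15: the handle turned 0.895 and the bolt about 0.745. The line-offset estimate says 0.07 but is noise-prone, since 1 mm is 0.033 rad. I'll check it from close by with the wrist camera.

```bash
python3 -m jog '[[[3,-1,-0.3],[0,0,0],0.6],[[4,-1,-0.3],[0,0,0],0.6],[[4,0,-0.3],[0,0,0],0.6],[[0,0,0],[0,0,0],0.6],[[0,0,0],[0,0,0],0.6],[[0,0,0],[0,0,0],0.6],[[0,0,0],[0,0,0],0.6],[[0,0,0],[0,0,0],0.6]]'
python3 - <<'E'
from h import *
c=cap('wrist','w7'); print(c['T'][:3,3],c['fx'],c['cx'],c['cy'])
cv2.imwrite('pics/v7.png',cv2.resize(c['img'][:,:,::-1],(800,600),interpolation=cv2.INTER_CUBIC))
E
```

```text
time_s: 30.7
eef_pos: [583.2, 281.0, 286.9]
eef_rot: [-0.485, 0.531, -0.515, 0.467]
contact_force: [-0.2, -0.2, 0.3]
grip_width: 56.4
[595.82281786 351.11335146 465.19996783] 297.3186396354542 251.94771811615314 192.20162464762458
```

View pics/v7.png

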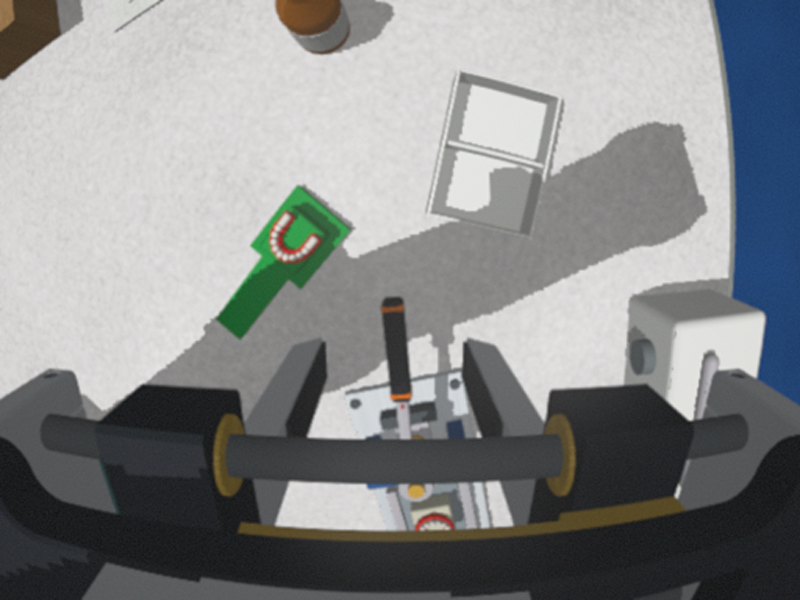

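The wrist view shows the wrench grip at (396,350), but the gripper's rod hides the neck. I'll move on over the rig to see the wrench ahead of the fingers.

```bash
python3 -m jog '[[[4,0,-0.3],[0,0,0],0.6],[[6,0,-0.4],[0,0,0],0.6],[[6,0,-0.4],[0,0,0],0.6],[[6,0,-0.4],[0,0,0],0.6],[[6,0,-0.4],[0,0,0],0.6],[[0,0,0],[0,0,0],0.6],[[0,0,0],[0,0,0],0.6],[[0,0,0],[0,0,0],0.6]]'
python3 - <<'E'
from h import *
c=cap('wrist','w8'); T=c['T']
# rectify: virtual top-down at z=99 plane, 0.25 mm/px... world window x 520..640, y 55..275
s=0.3; X=np.arange(640,520,-s); Y=np.arange(275,55,-s); YY,XX=np.meshgrid(Y,X)
q=np.stack([XX,YY,np.full_like(XX,104)],-1)-T[:3,3]; k=q@T[:3,:3]; k[...,1:]*=-1
t=np.arctan2(np.hypot(k[...,0],k[...,1]),k[...,2]); h=np.hypot(k[...,0],k[...,1])
mu=(c['cx']+c['fx']*t*k[...,0]/h).astype(np.float32); mv=(c['cy']+c['fy']*t*k[...,1]/h).astype(np.float32)
cv2.imwrite('pics/v8.png',cv2.remap(c['img'],mu,mv,cv2.INTER_CUBIC)[:,:,::-1]); print(mu.min(),mu.max(),mv.min(),mv.max(),T[:3,3])
E
```

```text
time_s: 31.75
eef_pos: [536.7, -1.3, 287.3]
eef_rot: [-0.486, 0.53, -0.513, 0.467]
contact_force: [-0.4, 0.0, -0.1]
grip_width: 56.2
224.90414 337.11877 -37.50971 132.16544 [549.14914704  69.05763785 465.61066075]
```

View pics/v8.png

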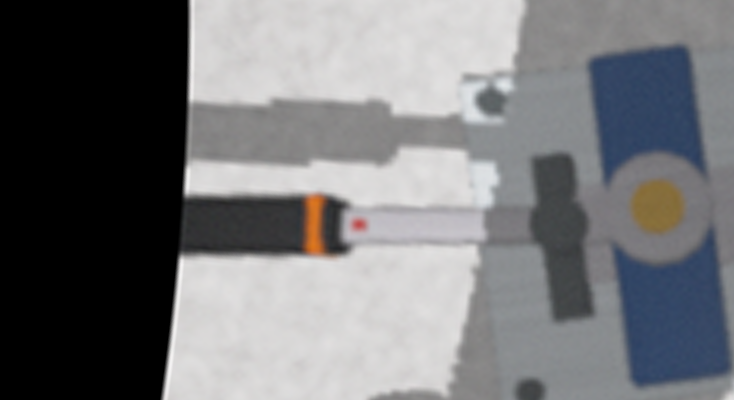

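In the rectified view at 0.3 mm/px, the handle and shank line is at row 224.5, the neck at (560,220) and the bolt at (658,207). With a cap-height correction of about 2 px, the offset is 15 px over 100, so the fold is about 0.15 rad. This agrees with the angle bookkeeping and sits well inside 0.10–0.26. Last check is whether the carriage moved during tightening.

```bash
python3 - <<'E'
from h import *
g=[cv2.GaussianBlur(cv2.cvtColor(load(f)['img'],cv2.COLOR_RGB2GRAY).astype(np.float32),(0,0),.7) for f in ('t0','t3','t6')]
def sh(a,b,x,y,w,h):
    M=np.eye(2,3,dtype=np.float32); cc,M=cv2.findTransformECC(g[a][y:y+h,x:x+w],g[b][y:y+h,x:x+w],M,cv2.MOTION_TRANSLATION); return M[:,2].round(2),round(cc,3)
print('carriage t3->t6',sh(1,2,288,174,20,22)); print('rig right end',sh(1,2,322,160,25,50))
for f in ('t3','t6'):
    c=load(f);im=c['img'];lab=im.astype(int);m=(lab[...,0]>110)&(lab[...,1]<70)&(lab[...,2]<80);v,u=np.where(m[165:205,280:325]);print(f,'red centroid',u.mean()+280,v.mean()+165,len(u))
E
```

```text
carriage t3->t6 (array([0.01, 0.01], dtype=float32), 1.0)
rig right end (array([-0.01, -0.01], dtype=float32), 1.0)
t3 red centroid 296.2692307692308 184.46153846153845 26
t6 red centroid 296.8235294117647 183.64705882352942 17
```

The carriage has not shifted since it was pushed home (0.01 px against the rig), the arm is clear and the contact force is near zero. Handing in.

```bash
python3 -c "
from h import *
robot.job_done()"
```

```text
the job is handed in; nothing more can be done
```

The job is handed in, at about 32 s of the 64 s allowed. By my checks the carriage is home and the wrench neck is bent within limits; the hand-in itself reports no verdict.

**Carriage:** I gripped the plinth at 12 N and slid it about 33.5 mm. It then stopped moving under further push, at about 8 N. Matching top views from before and after tightening show no shift (0.01 px).

**Wrench:** I swung the handle clockwise between loosely open jaws. The bolt seated after about 0.74 rad, where travel stalled at about 10.7 N. I then folded the neck in short steps, backed off and left the wrench on the bolt.

**Fold estimates (allowed 0.10 to 0.26 rad):**

| Method | Fold (rad) |
|---|---|
| Finger travel after seating | about 0.16 |
| Handle angle minus bolt turn | about 0.15 |
| Close-up wrist picture | about 0.13 to 0.17 |
| Line fit on the coarse top-camera depth map | 0.07 |

The last one disagrees. I discounted it because a 1 mm error there changes the result by 0.033 rad.

**End state:** The arm is well clear above the rig with contact force near zero. I kept it clear of the bystanders throughout, but did not measure their positions again at the end.

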